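Sort finned cooling blocks by length into their comb rails

ROBOT

A 6-joint arm with a two-finger parallel gripper is mounted at the origin on a cart in front of the work surface, level with it; the furniture and walls round the work are solid. World frame = base frame: x ahead of the robot, y to its left, z up, the work surface at z = 0. Lengths are in m, angles in degrees, forces in N, time in s.
With the tool pointing down it reaches from about 0.375 to 0.75 m from the base axis. Payload 9 kg.
Tool frame: the origin (TCP) lies where the fingers leave the gripper's body, on its centre line; the fingertips stand 73 mm ahead of it and the grasp point (between the pads) lies 54 mm ahead of it (robot.tip_reach is the distance from the TCP to the fingertips, in m); z points along the fingers, y is the direction in which the jaws open and shut (so a half turn about z gives the same grasp; the last joint's range is limited). The gripper opens to 85 mm and grips with 20 to 120 N. Pads are 22 mm wide; open, the fingers measure 114 mm over their backs; the gripper's body (76 mm by 85 mm) begins 54 mm behind the grasp point. The pads swing forward as they close: fully open they stand 13 mm farther back than shut.
Start: joints at [62.527, 5.964, 5.575, 89.605, 0, 77.527], TCP at [0.155, 0.58, 0.304] pointing down, gripper open.
Joint ranges: [-171.21, 171.21], [-48.23, 106.86], [-62.78, 66.21], [-105.2, 120.99], [-86.42, 89.51], [-180, 180]. Speed limits (degrees/s): [127.2, 127.2, 147.25, 180, 180, 180].

INTERFACE

Orientations are given as [roll, pitch, yaw] about the fixed x, y, z axes, in that order (R = Rz(yaw) Ry(pitch) Rx(roll)).
In Python, from plant import robot gives the robot as it stands. Calls block until the motion is done:
- robot.move_pose(position, orientation): joint-space move of the TCP to a pose.
- robot.line_to(position, vel=0.15, rotation=None, guard=None): straight line of the TCP; rotation=None keeps the orientation; vel is the mean speed in m/s. With guard (N) it stops when the force on the tool has changed by that much, and returns True; else False.
- robot.goto_joints(angles): joint-space move.
- robot.set_gripper(opening): finger opening in m; the grip force is fixed at half the most; returns when the fingers have stopped.
- robot.pause(seconds).
- robot.ik(position, orientation): joint angles nearest the present ones, or None.
- robot.observe(): the state.
- robot.grab_frame(name): name is "scene" or "top"; returns the picture (480x640x3 uint8, blue, green, red); there is no depth.
- robot.get_calibration(name): a dict with "vertical_fov" (degrees; the focal length in pixels is half the picture's height over the tangent of half this angle, whatever the lens; pixels are square), "cx", "cy" (the principal point, pixels), "rvec" (rotation vector, rad) and "tvec" (3), from world to camera coordinates, as OpenCV has them. Camera axes: x right, y down, z forward; pixel columns grow to the right and rows downward; lengths in m; the calibration is good to about 2 mm. A picture is of the moment at which its call begins. get_calibration takes no time and is no camera call.
A pose or a line that the arm cannot do raises robot.IKError and nothing moves.
- robot.job_done(): hands the job in, once; it reports no verdict.
The state is a dict: "time": time; "q": joint angles; "qvel": joint speeds; "joint_torque": joint torques, N m; "tool_pos": TCP position; "tcp_rot": TCP orientation; "ft_force": force on the tool from outside, world axes, zero at the start; "torque": the same for the moment, N m; "gripper_width": finger opening in m.
Only numpy, scipy, OpenCV 4.12 (cv2) and the standard library are available. Lean on these libraries where they do the work, as an engineer would, in place of code of your own. Each camera call takes 0.05 s, during which the arm holds its last target.

TASK

Put the four blue cooling blocks away by length: the two short ones (four fins) on the short comb rail and the two long ones (five fins) on the long comb rail, one block in each bay. Each block must be fully down, its fins interlaced with the rail's fins, squarely in line with the rail and centred across its width, and let go. Leave the two jars and the label roll where they stand.

Things in the scene. Friction and masses are not known exactly. Their poses are not given: they have to be found in the camera images.
- short_block_a_center (a point): Short cooling block, blue metal, bright plate on top: 47 mm long (own y), 24 wide (x), 34 high, 80 g. This is its centre, 17 mm above its underside. 12 mm slab on 4 fins pointing down, each 24 wide (x), 5 thick, 22 long, 14 mm pitch along y; it starts standing on the fins. Grip across x: slab and fin edges are flush. A half turn about z makes no difference.
- short_block_b_center (a point): Short cooling block, blue metal, bright plate on top: 47 mm long (own y), 24 wide (x), 34 high, 80 g. This is its centre, 17 mm above its underside. 12 mm slab on 4 fins pointing down, each 24 wide (x), 5 thick, 22 long, 14 mm pitch along y; it starts standing on the fins. Grip across x: slab and fin edges are flush. A half turn about z makes no difference.
- long_block_a_center (a point): Long cooling block, blue metal, bright plate on top: 61 mm long (own y), 24 wide (x), 34 high, 100 g. This is its centre, 17 mm above its underside. 12 mm slab on 5 fins pointing down, each 24 wide (x), 5 thick, 22 long, 14 mm pitch along y; it starts standing on the fins. Grip across x: slab and fin edges are flush. A half turn about z makes no difference.
- long_block_b_center (a point): Long cooling block, blue metal, bright plate on top: 61 mm long (own y), 24 wide (x), 34 high, 100 g. This is its centre, 17 mm above its underside. 12 mm slab on 5 fins pointing down, each 24 wide (x), 5 thick, 22 long, 14 mm pitch along y; it starts standing on the fins. Grip across x: slab and fin edges are flush. A half turn about z makes no difference.
- short_rail: Short comb rail, fixed: black base 160 mm long (y), 34 wide (x), 6 thick, origin at the centre of its underside. Two equal bays in a row, 73 mm apart. Per bay 3 upright fins at 14 mm pitch and an end cheek one pitch beyond at each end, all 5 mm thick (y), 18 wide (x), with roof-shaped tops; fins reach 19 mm, cheeks 28.5 mm above the base's upper face.
- short_rail_bay0 (a point): Middle of the short rail's bay on its -y side, on the base's upper face, 6 mm above the bench; y along the row, z up. A 47 mm block's 4 fins go down into the 4 gaps (9 mm wide: 2 mm play either way along y) and stand on the base, block centre then 17 mm above this point. Nothing locates the block along x: centre it there.
- short_rail_bay1 (a point): Middle of the short rail's bay on its +y side, on the base's upper face, 6 mm above the bench; y along the row, z up. A 47 mm block's 4 fins go down into the 4 gaps (9 mm wide: 2 mm play either way along y) and stand on the base, block centre then 17 mm above this point. Nothing locates the block along x: centre it there.
- long_rail: Long comb rail, fixed: black base 188 mm long (y), 34 wide (x), 6 thick, origin at the centre of its underside. Two equal bays in a row, 87 mm apart. Per bay 4 upright fins at 14 mm pitch and an end cheek one pitch beyond at each end, all 5 mm thick (y), 18 wide (x), with roof-shaped tops; fins reach 19 mm, cheeks 28.5 mm above the base's upper face.
- long_rail_bay0 (a point): Middle of the long rail's bay on its -y side, on the base's upper face, 6 mm above the bench; y along the row, z up. A 61 mm block's 5 fins go down into the 5 gaps (9 mm wide: 2 mm play either way along y) and stand on the base, block centre then 17 mm above this point. Nothing locates the block along x: centre it there.
- long_rail_bay1 (a point): Middle of the long rail's bay on its +y side, on the base's upper face, 6 mm above the bench; y along the row, z up. A 61 mm block's 5 fins go down into the 5 gaps (9 mm wide: 2 mm play either way along y) and stand on the base, block centre then 17 mm above this point. Nothing locates the block along x: centre it there.
- white_jar_center (a point): Centre (half-way up) of the white specimen jar with white lid, 47 mm diameter, 60 mm high; loose, to be left alone.
- blue_jar_center (a point): Centre (half-way up) of the white specimen jar with blue lid, 47 mm diameter, 60 mm high; loose, to be left alone.
- label_roll_center (a point): Centre (half-way up) of the roll of white labels lying flat, 58 mm diameter, 25 mm high; loose, to be left alone.

How it is judged (in metres and radians):
At the end, for the whole second after the job is handed in: Each short block sits in its own bay of the short rail, each long one in its own bay of the long rail: centre within 7 mm of the bay middle across the rail and 4 mm along it, fully down (17 mm above the base face, +-2.5), turned under 0.15 rad, upright within 0.1 rad, at rest (((x of short_block_a_center in the frame of short_rail_bay0 between -0.007 and 0.007 m and y of short_block_a_center in the frame of short_rail_bay0 between -0.004 and 0.004 m and z of short_block_a_center in the frame of short_rail_bay0 between 0.0145 and 0.0195 m and angle between the y axis of short_block_a_center and the y axis of short_rail_bay0, either way round below 0.15 rad and angle between the z axis of short_block_a_center and the z axis of short_rail_bay0, either way round below 0.1 rad and x of short_block_b_center in the frame of short_rail_bay1 between -0.007 and 0.007 m and y of short_block_b_center in the frame of short_rail_bay1 between -0.004 and 0.004 m and z of short_block_b_center in the frame of short_rail_bay1 between 0.0145 and 0.0195 m and angle between the y axis of short_block_b_center and the y axis of short_rail_bay1, either way round below 0.15 rad and angle between the z axis of short_block_b_center and the z axis of short_rail_bay1, either way round below 0.1 rad) or (x of short_block_a_center in the frame of short_rail_bay1 between -0.007 and 0.007 m and y of short_block_a_center in the frame of short_rail_bay1 between -0.004 and 0.004 m and z of short_block_a_center in the frame of short_rail_bay1 between 0.0145 and 0.0195 m and angle between the y axis of short_block_a_center and the y axis of short_rail_bay1, either way round below 0.15 rad and angle between the z axis of short_block_a_center and the z axis of short_rail_bay1, either way round below 0.1 rad and x of short_block_b_center in the frame of short_rail_bay0 between -0.007 and 0.007 m and y of short_block_b_center in the frame of short_rail_bay0 between -0.004 and 0.004 m and z of short_block_b_center in the frame of short_rail_bay0 between 0.0145 and 0.0195 m and angle between the y axis of short_block_b_center and the y axis of short_rail_bay0, either way round below 0.15 rad and angle between the z axis of short_block_b_center and the z axis of short_rail_bay0, either way round below 0.1 rad)) and ((x of long_block_a_center in the frame of long_rail_bay0 between -0.007 and 0.007 m and y of long_block_a_center in the frame of long_rail_bay0 between -0.004 and 0.004 m and z of long_block_a_center in the frame of long_rail_bay0 between 0.0145 and 0.0195 m and angle between the y axis of long_block_a_center and the y axis of long_rail_bay0, either way round below 0.15 rad and angle between the z axis of long_block_a_center and the z axis of long_rail_bay0, either way round below 0.1 rad and x of long_block_b_center in the frame of long_rail_bay1 between -0.007 and 0.007 m and y of long_block_b_center in the frame of long_rail_bay1 between -0.004 and 0.004 m and z of long_block_b_center in the frame of long_rail_bay1 between 0.0145 and 0.0195 m and angle between the y axis of long_block_b_center and the y axis of long_rail_bay1, either way round below 0.15 rad and angle between the z axis of long_block_b_center and the z axis of long_rail_bay1, either way round below 0.1 rad) or (x of long_block_a_center in the frame of long_rail_bay1 between -0.007 and 0.007 m and y of long_block_a_center in the frame of long_rail_bay1 between -0.004 and 0.004 m and z of long_block_a_center in the frame of long_rail_bay1 between 0.0145 and 0.0195 m and angle between the y axis of long_block_a_center and the y axis of long_rail_bay1, either way round below 0.15 rad and angle between the z axis of long_block_a_center and the z axis of long_rail_bay1, either way round below 0.1 rad and x of long_block_b_center in the frame of long_rail_bay0 between -0.007 and 0.007 m and y of long_block_b_center in the frame of long_rail_bay0 between -0.004 and 0.004 m and z of long_block_b_center in the frame of long_rail_bay0 between 0.0145 and 0.0195 m and angle between the y axis of long_block_b_center and the y axis of long_rail_bay0, either way round below 0.15 rad and angle between the z axis of long_block_b_center and the z axis of long_rail_bay0, either way round below 0.1 rad)) and linear speed of each of short_block_a, short_block_b, long_block_a, long_block_b below 0.02 m/s); the robot touches nothing.
It fails at once if the white jar is moved more than 20 mm or tipped over (distance of white_jar_center from where it was at the start of the episode above 0.02 m or angle between white_jar_center's own z axis and vertical above 0.5 rad).
It fails at once if the blue-lidded jar is moved more than 20 mm or tipped over (distance of blue_jar_center from where it was at the start of the episode above 0.02 m or angle between blue_jar_center's own z axis and vertical above 0.5 rad).
It fails at once if the label roll is moved more than 20 mm or tipped over (distance of label_roll_center from where it was at the start of the episode above 0.02 m or angle between label_roll_center's own z axis and vertical above 0.5 rad).
It also fails if it takes over 72 s, if anything falls off the work surface, if the arm or the gripper's body presses on something with over 40 N, if the wrist force passes 120 N, or if a joint passes its speed limit or range.

## Working session

There is one attempt and no reset: what is moved stays moved. The work goes in short steps, each a Python script; the robot and the scene stay as the last script left them, time stands still between calls to the robot, and variables do not carry over. Pictures are saved under pics/ and viewed, and the job is handed in when it is done.

```bash
ls; mkdir -p pics
python3 - <<'E'
from plant import robot
import cv2
for n in("scene","top"):
    cv2.imwrite(f"pics/{n}0.png",robot.grab_frame(n)); print(n,robot.get_calibration(n))
o=robot.observe();print(o["time"],o["tool_pos"],o["tcp_rot"],o["gripper_width"],robot.tip_reach)
E
```

```text
pics
scene {'vertical_fov': 52.59722463815324, 'cx': 315.00531204381514, 'cy': 234.26034233578292, 'rvec': array([ 2.00812998, -0.90073731,  0.4670347 ]), 'tvec': array([-0.38092517,  0.30539864,  0.69370597])}
top {'vertical_fov': 43.558318727982964, 'cx': 322.27591533795214, 'cy': 246.09131404277457, 'rvec': array([ 2.12371845, -2.151042  ,  0.16827769]), 'tvec': array([0.00303706, 0.5680144 , 1.12923558])}
0.1 [0.15517008 0.57934634 0.30318819] [-1.79930326e+02 -1.63837382e-02  1.65000035e+02] 0.08549429495140139 0.0726
```

View pics/scene0.png

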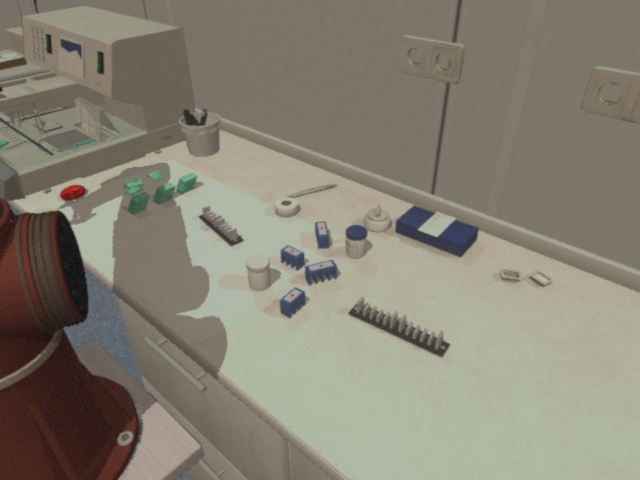

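View pics/top0.png

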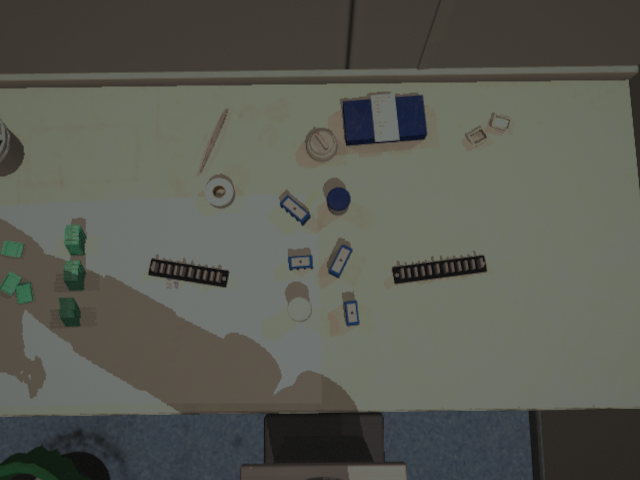

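Run:
```python
import cv2,numpy as np
t=cv2.imread("pics/top0.png");s=cv2.imread("pics/scene0.png")
g=lambda im:np.clip(255*(im/255.)**.6,0,255).astype('uint8')
def c(im,x0,y0,x1,y1,k,n): cv2.imwrite(n,cv2.resize(g(im[y0:y1,x0:x1]),None,fx=k,fy=k,interpolation=cv2.INTER_NEAREST))
c(t,270,180,370,340,3.75*1,"pics/t_blocks.png")
a=cv2.resize(g(t[245:300,140:240]),None,fx=7,fy=5.,interpolation=0);b=cv2.resize(g(t[245:300,388:488]),None,fx=7,fy=5.,interpolation=0)
cv2.imwrite("pics/t_rails.png",np.vstack([a,b]))
c(s,240,210,370,320,5,"pics/s_blocks.png")
a=cv2.resize(g(s[200:255,190:250]),None,fx=5,fy=5,interpolation=0);b=cv2.resize(g(s[290:360,340:460]),None,fx=5,fy=5,interpolation=0)
cv2.imwrite("pics/s_rail_a.png",a);cv2.imwrite("pics/s_rail_b.png",b)
```

```text
(no output)
```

View pics/t_blocks.png

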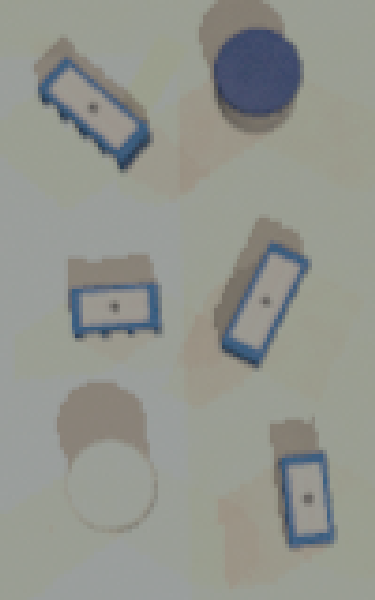

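View pics/t_rails.png

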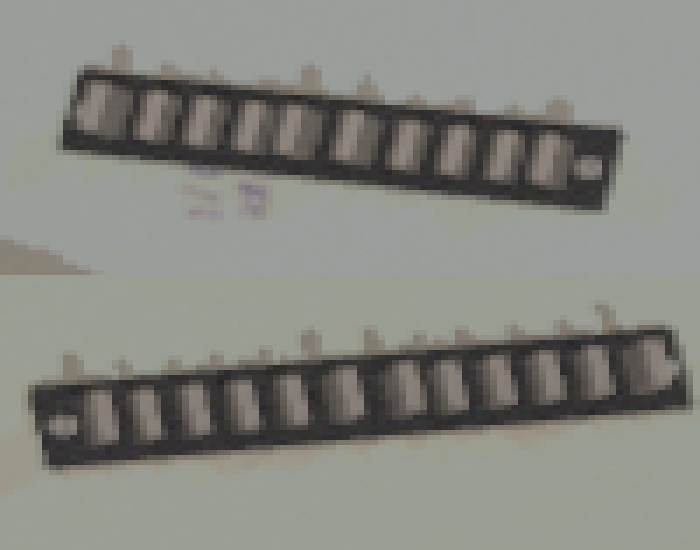

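View pics/s_blocks.png

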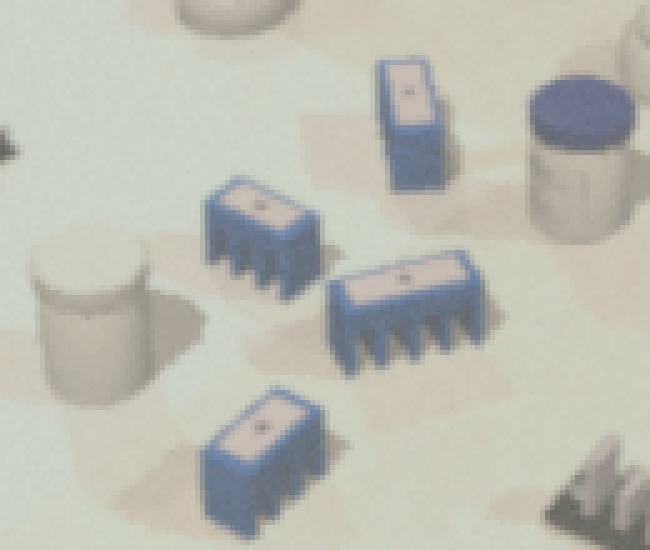

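View pics/s_rail_a.png

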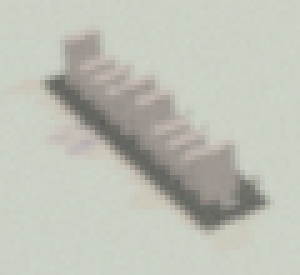

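View pics/s_rail_b.png

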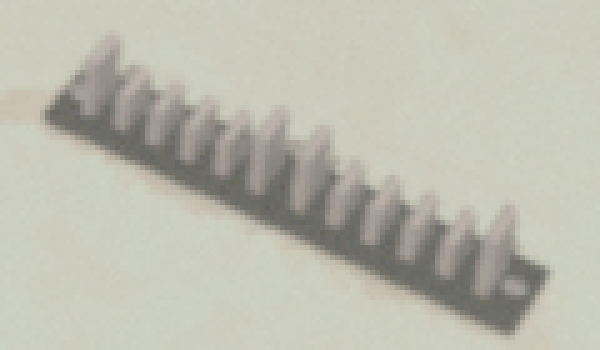

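```bash
cat > h.py <<'E'
import cv2,numpy as np
class Cam:
    def __init__(s,c):
        s.f=240/np.tan(np.radians(c["vertical_fov"])/2); s.c=np.array([c["cx"],c["cy"]])
        s.R=cv2.Rodrigues(np.array(c["rvec"]))[0]; s.t=np.array(c["tvec"]); s.o=-s.R.T@s.t
    def dirs(s,p):
        p=np.atleast_2d(p).astype(float); d=np.c_[(p-s.c)/s.f,np.ones(len(p))]@s.R
        return d/np.linalg.norm(d,axis=1)[:,None]
    def plane(s,p,z):
        d=s.dirs(p); return s.o+d*((z-s.o[2])/d[:,2])[:,None]
    def proj(s,X):
        q=np.atleast_2d(X)@s.R.T+s.t; return q[:,:2]/q[:,2:]*s.f+s.c
def tri(ca,pa,cb,pb):
    da,db=ca.dirs(pa)[0],cb.dirs(pb)[0]
    A=np.c_[da,-db]; k=np.linalg.lstsq(A,cb.o-ca.o,rcond=None)[0]
    a,b=ca.o+k[0]*da,cb.o+k[1]*db
    return (a+b)/2,np.linalg.norm(a-b)
def blue(im):
    h=cv2.cvtColor(im,cv2.COLOR_BGR2HSV); return cv2.inRange(h,(100,90,30),(125,255,255))
def plates(im,roi):
    """bright holes within blue outlines: list of (centroid, minAreaRect, area)"""
    m=np.zeros(im.shape[:2],np.uint8);x0,y0,x1,y1=roi;m[y0:y1,x0:x1]=blue(im)[y0:y1,x0:x1]
    cs,hi=cv2.findContours(m,cv2.RETR_CCOMP,cv2.CHAIN_APPROX_NONE); out=[]
    for c,h in zip(cs,hi[0]) if len(cs) else []:
        if h[3]>=0 and cv2.contourArea(c)>30:
            M=cv2.moments(c); out.append((np.array([M["m10"],M["m01"]])/M["m00"],cv2.minAreaRect(c),cv2.contourArea(c)))
    return out
E
python3 - <<'E'
from h import *
from plant import robot
T=Cam(robot.get_calibration("top"));S=Cam(robot.get_calibration("scene"))
print("cams",T.o,S.o)
t=cv2.imread("pics/top0.png");s=cv2.imread("pics/scene0.png")
pt=plates(t,(270,185,370,340)); ps=plates(s,(240,210,375,320))
print(len(pt),len(ps))
for c,r,a in pt:
    P=T.plane(c,.034)[0]; best=min(ps,key=lambda q:np.linalg.norm(S.plane(q[0],.034)[0]-P))
    X,g=tri(T,c,S,best[0])
    B=T.plane(cv2.boxPoints(r),.034)[:,:2]; e=[B[1]-B[0],B[2]-B[1]]; e.sort(key=np.linalg.norm); 
    print(c.round(1),best[0].round(1),"top",P.round(4),"tri",X.round(4),"gap",round(g,4),"size",[round(np.linalg.norm(v),4) for v in e],"ydir",round(np.degrees(np.arctan2(e[1][1],e[1][0]))%180,1),
     "scene",S.plane(best[0],.034)[0].round(4))
# rails
g=cv2.cvtColor(t,cv2.COLOR_BGR2GRAY)
for n,(x0,y0,x1,y1),L in(("short",(140,250,240,295),.16),("long",(385,248,495,292),.188)):
    m=np.zeros_like(g); m[y0:y1,x0:x1]=(g[y0:y1,x0:x1]<58)*255
    m=cv2.morphologyEx(m,cv2.MORPH_CLOSE,np.ones((5,5)))
    cs=cv2.findContours(m,0,1)[0]; c=max(cs,key=cv2.contourArea); r=cv2.minAreaRect(c); b=cv2.boxPoints(r)
    print(n,b.round(1).tolist(),np.percentile(g[y0:y1,x0:x1],[5,20,50]))
    for z in(0,.006):
        B=T.plane(b,z)[:,:2]; print(z,B.mean(0).round(4),np.linalg.norm(B-np.roll(B,1,0),axis=1).round(4))
    e=max((B[1]-B[0],B[2]-B[1]),key=np.linalg.norm); print("ydir",np.degrees(np.arctan2(e[1],e[0]))%180)
E
```

```text
cams [ 0.38166043 -0.00559115  1.20504217] [-0.04221907 -0.55894503  0.63670895]
4 0Traceback (most recent call last):
  File "<stdin>", line 9, in <module>
ValueError: min() iterable argument is empty
```

```bash
sed -i 's/(100,90,30)/(98,SMIN,30)/; s/def blue(im):/SMIN=90\ndef blue(im):/' h.py
cat > m.py <<'E'
import h
from h import *
from plant import robot
T=Cam(robot.get_calibration("top"));S=Cam(robot.get_calibration("scene"))
t=cv2.imread("pics/top0.png");s=cv2.imread("pics/scene0.png")
pt=plates(t,(270,185,370,340)); h.SMIN=70; ps=plates(s,(240,210,375,320))
print(len(pt),len(ps))
for c,r,a in pt:
    P=T.plane(c,.034)[0]; best=min(ps,key=lambda q:np.linalg.norm(S.plane(q[0],.034)[0]-P))
    X,g=tri(T,c,S,best[0])
    B=T.plane(cv2.boxPoints(r),.034)[:,:2]; e=[B[1]-B[0],B[2]-B[1]]; e.sort(key=np.linalg.norm); 
    print(c.round(1),best[0].round(1),"top",P.round(4),"tri",X.round(4),"gap",round(g,4),"size",[round(np.linalg.norm(v),4) for v in e],"ydir",round(np.degrees(np.arctan2(e[1][1],e[1][0]))%180,1),
     "scene",S.plane(best[0],.034)[0].round(4))
g=cv2.cvtColor(t,cv2.COLOR_BGR2GRAY)
for n,(x0,y0,x1,y1),L in(("short",(140,250,240,295),.16),("long",(385,248,495,292),.188)):
    m=np.zeros_like(g); m[y0:y1,x0:x1]=(g[y0:y1,x0:x1]<75)*255
    m=cv2.morphologyEx(m,cv2.MORPH_OPEN,np.ones((2,2)))
    m=cv2.morphologyEx(m,cv2.MORPH_CLOSE,np.ones((9,9)))
    cs=cv2.findContours(m,0,1)[0]; c=max(cs,key=cv2.contourArea); r=cv2.minAreaRect(c); b=cv2.boxPoints(r)
    print(n,b.round(1).tolist(),np.percentile(g[y0:y1,x0:x1],[5,20,50]))
    for z in(0,.006):
        B=T.plane(b,z)[:,:2]; print(z,B.mean(0).round(4),np.linalg.norm(B-np.roll(B,1,0),axis=1).round(4))
    e=max((B[1]-B[0],B[2]-B[1]),key=np.linalg.norm); print("ydir",np.degrees(np.arctan2(e[1],e[0]))%180)
E
python3 m.py
```

```text
4 0Traceback (most recent call last):
  File "m.py", line 9, in <module>
    P=T.plane(c,.034)[0]; best=min(ps,key=lambda q:np.linalg.norm(S.plane(q[0],.034)[0]-P))
                               ~~~^^^^^^^^^^^^^^^^^^^^^^^^^^^^^^^^^^^^^^^^^^^^^^^^^^^^^^^^^
ValueError: min() iterable argument is empty
```

Run:
```python
import cv2,numpy as np
s=cv2.imread("pics/scene0.png")
hh=cv2.cvtColor(s,cv2.COLOR_BGR2HSV)
for p in [(292,252),(292,246),(304,272),(321,272),(288,245)]: print(p,hh[p[1],p[0]],s[p[1],p[0]])
c=hh[215:315,245:370]
v=np.where(((c[...,0]>98)&(c[...,0]<128))[...,None],c[...,1:2],0).astype('uint8')
cv2.imwrite("pics/mask.png",cv2.resize(v,None,fx=5,fy=5,interpolation=0)*2)
```

```text
(292, 252) [ 13  37 157] [134 144 157]
(292, 246) [ 48  20 170] [157 170 162]
(304, 272) [ 25  30 145] [128 142 145]
(321, 272) [108  88  90] [90 71 59]
(288, 245) [ 93  21 147] [147 146 135]
```

View pics/mask.png

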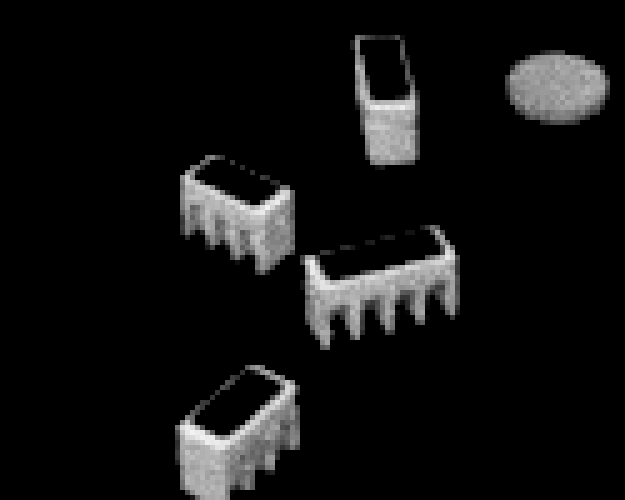

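```bash
sed -i 's/(98,SMIN,30)/(HMIN,SMIN,30)/; s/^SMIN=90/SMIN=90;HMIN=98/' h.py; sed -i 's/h.SMIN=70/h.SMIN=22;h.HMIN=88/' m.py; python3 m.py
```

```text
4 1
[351.5 312.4] [291.9 295.2] top [ 0.4388 -0.0592  0.034 ] tri [ 0.439  -0.0594  0.0343] gap 0.0005 size [np.float64(0.0217), np.float64(0.04)] ydir 5.9 scene [ 0.4394 -0.0593  0.034 ]
[299.9 261.3] [291.9 295.2] top [0.5402 0.0402 0.034 ] tri [ 0.5535  0.0497 -0.102 ] gap 0.0131 size [np.float64(0.0218), np.float64(0.0394)] ydir 89.3 scene [ 0.4394 -0.0593  0.034 ]
[340.2 259.6] [291.9 295.2] top [ 0.5424 -0.0391  0.034 ] tri [ 0.5242 -0.0201 -0.0341] gap 0.0686 size [np.float64(0.0212), np.float64(0.0533)] ydir 152.8 scene [ 0.4394 -0.0593  0.034 ]
[294.2 208.1] [291.9 295.2] top [0.6473 0.0509 0.034 ] tri [ 0.6523  0.0901 -0.1742] gap 0.1013 size [np.float64(0.0212), np.float64(0.0536)] ydir 48.1 scene [ 0.4394 -0.0593  0.034 ]
short [[148.6999969482422, 275.8999938964844], [151.5, 258.3999938964844], [230.0, 270.8999938964844], [227.1999969482422, 288.5]] [ 18.   49.8 113. ]
0 [0.523 0.265] [0.1611 0.036  0.1618 0.0358]
0.006 [0.5223 0.2637] [0.1603 0.0358 0.161  0.0356]
ydir 80.15547193782496
long [[392.29998779296875, 267.0], [485.29998779296875, 254.60000610351562], [487.70001220703125, 272.6000061035156], [394.70001220703125, 285.0]] [ 17.  39. 112.]
0 [ 0.5238 -0.2413] [0.0366 0.1905 0.0367 0.1896]
0.006 [ 0.5231 -0.2401] [0.0364 0.1895 0.0365 0.1886]
ydir 96.89230028051968
```

```bash
cat > m2.py <<'E'
import h
from h import *
from plant import robot
T=Cam(robot.get_calibration("top"));S=Cam(robot.get_calibration("scene"))
t=cv2.imread("pics/top0.png");s=cv2.imread("pics/scene0.png")
hs=cv2.cvtColor(s,cv2.COLOR_BGR2HSV)
# scene plates: close thin outline, then holes
m=np.zeros(s.shape[:2],np.uint8); m[210:315,245:345]=((hs[...,0]>85)&(hs[...,0]<130)&(hs[...,1]>35))[210:315,245:345]*255
m=cv2.morphologyEx(m,cv2.MORPH_CLOSE,cv2.getStructuringElement(cv2.MORPH_CROSS,(3,3)))
cs,hi=cv2.findContours(m,cv2.RETR_CCOMP,cv2.CHAIN_APPROX_NONE); ps=[]
for c,q in zip(cs,hi[0]):
    if q[3]>=0 and cv2.contourArea(c)>25:
        M=cv2.moments(c);ps.append(np.array([M["m10"],M["m01"]])/M["m00"])
print("scene",np.round(ps,1).tolist())
for c,r,a in plates(t,(270,185,370,340)):
    P=T.plane(c,.034)[0]; b=min(ps,key=lambda q:np.linalg.norm(S.plane(q,.034)[0]-P))
    X,g=tri(T,c,S,b); print(P.round(4),"tri",X.round(4),"gap",round(g,4))
# finer block yaw from moments of hole region on plane
m=blue(t)*0+0
h.SMIN=90;h.HMIN=98; bm=blue(t); roi=np.zeros_like(bm);roi[185:340,270:370]=bm[185:340,270:370]
cs,hi=cv2.findContours(roi,cv2.RETR_CCOMP,cv2.CHAIN_APPROX_NONE)
for c,q in zip(cs,hi[0]):
    if q[3]>=0 and cv2.contourArea(c)>30:
        f=np.zeros_like(bm); cv2.drawContours(f,[c],-1,255,-1); yx=np.argwhere(f)[:,::-1]
        W=T.plane(yx,.034)[:,:2]; w,v=np.linalg.eigh(np.cov(W.T)); print(W.mean(0).round(4),"ydir",np.degrees(np.arctan2(v[1,1],v[0,1]))%180)
# rail edges
g=cv2.cvtColor(t,cv2.COLOR_BGR2GRAY)
for n,(x0,y0,x1,y1),ctr,ang in(("short",(140,250,240,295),(.5226,.2643),80.1),("long",(385,248,495,292),(.5235,-.2407),96.9)):
    m=np.zeros_like(g); m[y0:y1,x0:x1]=(g[y0:y1,x0:x1]<75)*255
    m=cv2.morphologyEx(m,cv2.MORPH_OPEN,np.ones((2,2)));m=cv2.morphologyEx(m,cv2.MORPH_CLOSE,np.ones((9,9)))
    c=max(cv2.findContours(m,0,1)[0],key=cv2.contourArea)
    f=np.zeros_like(m);cv2.drawContours(f,[c],-1,255,-1)
    W=T.plane(np.argwhere(f)[:,::-1],.003)[:,:2];w,v=np.linalg.eigh(np.cov(W.T))
    print(n,W.mean(0).round(4),np.degrees(np.arctan2(v[1,1],v[0,1]))%180)
    yd=v[:,1]*np.sign(v[1,1]); L=(W-W.mean(0))
    # brightness profile along axis of fins, cast on z=.025
    for z in(.025,.0345):
        u=np.linspace(-.1,.1,401); pr=np.mean([g[tuple(np.round(T.proj(np.c_[W.mean(0)+u[:,None]*yd+k*np.array([yd[1],-yd[0]]),np.full(401,z)]))[:,::-1].astype(int).T)] for k in(-.004,0,.004)],0)
        pr=np.convolve(pr,np.ones(5)/5,'same')
        pk=[i for i in range(3,398) if pr[i]==pr[i-3:i+4].max() and 60<pr[i]]
        print(z,[(round(u[i]*1000,1),int(pr[i])) for i in pk])
# triangulate rail base corners
for a,b in(((229.5,271.2),(243.6,240.6)),((227,288),(231.6,245.6)),((149,275.5),(199.6,217)),((487.2,272.3),(442.4,356.6)),((485,255),(450,343.6)),((395,284.6),(349,313.6))):
    X,gp=tri(T,a,S,b);print(X.round(4),round(gp,4))
E
python3 m2.py
```

```text
scene []Traceback (most recent call last):
  File "m2.py", line 16, in <module>
    P=T.plane(c,.034)[0]; b=min(ps,key=lambda q:np.linalg.norm(S.plane(q,.034)[0]-P))
                            ~~~^^^^^^^^^^^^^^^^^^^^^^^^^^^^^^^^^^^^^^^^^^^^^^^^^^^^^^
ValueError: min() iterable argument is empty
```

```bash
python3 - <<'E'
s=open('m2.py').read()
a=s.index("m=np.zeros(s.shape"); b=s.index('print("scene"')
s=s[:a]+"ps=[np.array(p) for p in((321.6,228.4),(292.4,250.8),(321,265.8),(292.4,295.4))]\n"+s[b:]
open('m2.py','w').write(s)
E
python3 m2.py
```

```text
scene [[321.6, 228.4], [292.4, 250.8], [321.0, 265.8], [292.4, 295.4]]
[ 0.4388 -0.0592  0.034 ] tri [ 0.4393 -0.0597  0.0336] gap 0.0013
[0.5402 0.0402 0.034 ] tri [0.5409 0.0395 0.0343] gap 0.0019
[ 0.5424 -0.0391  0.034 ] tri [ 0.5431 -0.0396  0.0332] gap 0.0015
[0.6473 0.0509 0.034 ] tri [0.6477 0.0505 0.0336] gap 0.001
[ 0.4388 -0.0592] ydir 4.283166463450129
[0.5402 0.0402] ydir 93.28304880097397
[ 0.5424 -0.0391] ydir 152.51191732093523
[0.6473 0.0509] ydir 48.11647954980379
short [0.5226 0.2643] 80.21352166676184
0.025 [(np.float64(-97.5), 114), (np.float64(-86.5), 113), (np.float64(-86.0), 113), (np.float64(-74.0), 62), (np.float64(-62.0), 86), (np.float64(-49.5), 87), (np.float64(-35.5), 86), (np.float64(-21.5), 86), (np.float64(-5.0), 86), (np.float64(12.0), 87), (np.float64(23.0), 87), (np.float64(37.5), 87), (np.float64(51.5), 86), (np.float64(68.5), 87), (np.float64(69.0), 87), (np.float64(80.5), 113), (np.float64(81.0), 113), (np.float64(81.5), 113), (np.float64(86.0), 113), (np.float64(90.5), 113), (np.float64(91.0), 113), (np.float64(91.5), 113), (np.float64(92.0), 1
[... 966 characters left out ...]
8.5), 81), (np.float64(52.5), 81), (np.float64(66.5), 80), (np.float64(78.5), 81)]
0.0345 [(np.float64(-98.0), 112), (np.float64(-97.5), 112), (np.float64(-91.5), 112), (np.float64(-91.0), 112), (np.float64(-78.0), 84), (np.float64(-60.0), 79), (np.float64(-46.0), 80), (np.float64(-32.0), 80), (np.float64(-18.5), 81), (np.float64(-6.5), 80), (np.float64(10.0), 80), (np.float64(10.5), 80), (np.float64(26.0), 80), (np.float64(40.0), 81), (np.float64(54.0), 81), (np.float64(68.0), 80), (np.float64(80.5), 82)]
[0.5265 0.183  0.0028] 0.0011
[0.4932 0.1869 0.0045] 0.0028
[0.521  0.344  0.0033] 0.0041
[ 0.5175 -0.3353  0.005 ] 0.0018
[ 0.5517 -0.3315  0.0067] 0.0003
[ 0.4958 -0.1501  0.0035] 0.0032
```

Run:
```python
from h import *
from plant import robot
T=Cam(robot.get_calibration("top"))
t=cv2.imread("pics/top0.png");g=cv2.cvtColor(t,cv2.COLOR_BGR2GRAY).astype(np.float32)
rows=[]
for ctr,a,L,p,nf in(((.5226,.2643),80.2,.16,.0365,2),((.5233,-.2405),96.86,.188,.0435,2.5)):
    a=np.radians(a);yd=np.array([np.cos(a),np.sin(a)]);xd=np.array([yd[1],-yd[0]])
    fins=[b+k*.014 for b in(-p,p) for k in np.arange(-nf,nf+.1)]
    for z,lab in((.006,'base'),(.025,'fin'),(.0345,'cheek')):
        u=np.arange(-.11,.11,.000275);v=np.arange(-.02,.02,.0005)
        U,V=np.meshgrid(u,v);X=np.c_[(np.array(ctr)+U.reshape(-1,1)*yd+V.reshape(-1,1)*xd),np.full(U.size,z)]
        q=T.proj(X).astype(np.float32).reshape(*U.shape,2)
        im=cv2.remap(g,q[...,0],q[...,1],cv2.INTER_LINEAR);im=np.clip(im*2,0,255).astype('uint8');im=cv2.cvtColor(im,cv2.COLOR_GRAY2BGR)
        if lab=='base': marks=[-L/2,L/2]
        elif lab=='fin': marks=[f for i,f in enumerate(fins) if i not in(0,len(fins)//2-1,len(fins)//2,len(fins)-1)]
        else: marks=[fins[i] for i in (0,len(fins)//2-1,len(fins)//2,len(fins)-1)]
        for f in marks:
            for d in ((0,) if lab=='base' else(-.0025,.0025)): x=int(round((f+d+.11)/.000275)); im[:,x]=(0,0,255)
        rows.append(im)
cv2.imwrite("pics/rect.png",np.vstack(rows)); print(np.vstack(rows).shape)
```

```text
(480, 800, 3)
```

View pics/rect.png

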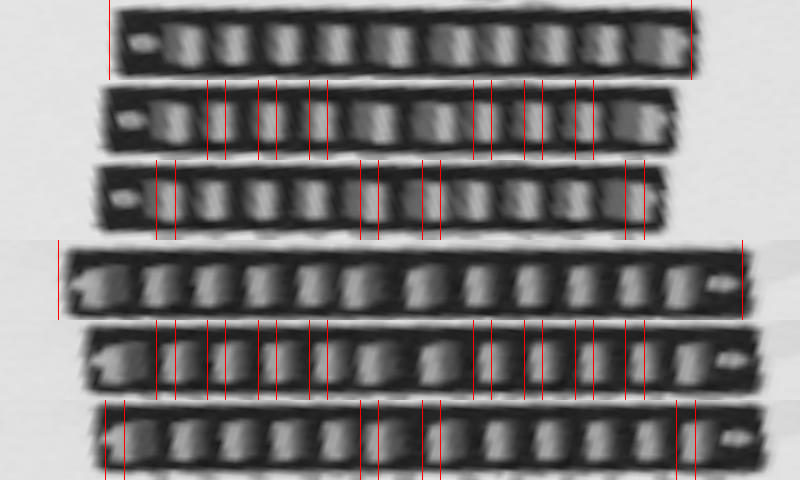

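```bash
cat > m3.py <<'E'
from h import *
from plant import robot
T=Cam(robot.get_calibration("top"))
t=cv2.imread("pics/top0.png");g=cv2.cvtColor(t,cv2.COLOR_BGR2GRAY)
for n,(x0,y0,x1,y1) in(("short",(140,250,240,295)),("long",(385,248,495,292))):
    m=np.zeros_like(g); m[y0:y1,x0:x1]=(g[y0:y1,x0:x1]<62)*255
    c=max(cv2.findContours(m,cv2.RETR_EXTERNAL,cv2.CHAIN_APPROX_NONE)[0],key=cv2.contourArea)
    f=np.zeros_like(m);cv2.drawContours(f,[c],-1,255,-1)
    W0=T.plane(np.argwhere(f)[:,::-1],.003)[:,:2]; ctr=W0.mean(0)
    w,v=np.linalg.eigh(np.cov(W0.T));yd=v[:,1]*np.sign(v[1,1]);xd=np.array([yd[1],-yd[0]])
    # sides at the right heights: camera side at z=0, far side at z=.006
    lo,hi=[T.plane(np.argwhere(f)[:,::-1],z)[:,:2]-ctr for z in(0,.006)]
    def ends(ax,oth,half):
        k=np.sign((ctr-T.o[:2])@ax) # + : far side is +ax
        A,B=(lo,hi) if k>0 else(hi,lo)
        # median extremes in slices along the other axis
        mn,mx=[],[]
        for s in np.arange(-half,half,.003):
            q=np.abs(W0@oth-ctr@oth-s)<.0015
            if q.sum()>5: mn.append((A[q]@ax).min());mx.append((B[q]@ax).max())
        return np.median(mn),np.median(mx)
    ey,ex=ends(yd,xd,.012),ends(xd,yd,.07)
    C=ctr+yd*np.mean(ey)+xd*np.mean(ex)
    print(n,C.round(4),"ydir",np.degrees(np.arctan2(yd[1],yd[0])).round(2),"len",np.ptp(ey).round(4),"wid",np.ptp(ex).round(4))
E
python3 m3.py
```

```text
short [0.5243 0.2662] ydir 80.27 len 0.1562 wid 0.0318
long [ 0.525  -0.2384] ydir 96.73 len 0.1856 wid 0.0315
```

Run:
```python
from h import *
from plant import robot
T=Cam(robot.get_calibration("top"));S=Cam(robot.get_calibration("scene"))
gs=[cv2.cvtColor(cv2.imread(f"pics/{n}0.png"),cv2.COLOR_BGR2GRAY).astype(np.float32) for n in("top","scene")]
for C,g,nm,gain in((T,gs[0],"rt",2),(S,gs[1],"rs",1.2)):
  rows=[]
  for ctr,a,L,p,nf in(((.5243,.2662),80.27,.16,.0365,2),((.525,-.2384),96.73,.188,.0435,2.5)):
    a=np.radians(a);yd=np.array([np.cos(a),np.sin(a)]);xd=np.array([yd[1],-yd[0]])
    fins=[b+k*.014 for b in(-p,p) for k in np.arange(-nf,nf+.1)]
    for z,lab in((.006,'base'),(.025,'fin'),(.0345,'cheek')):
        u=np.arange(-.11,.11,.000275);v=np.arange(-.02,.02,.0005)
        U,V=np.meshgrid(u,v);X=np.c_[(np.array(ctr)+U.reshape(-1,1)*yd+V.reshape(-1,1)*xd),np.full(U.size,z)]
        q=C.proj(X).astype(np.float32).reshape(*U.shape,2)
        im=cv2.remap(g,q[...,0],q[...,1],cv2.INTER_LINEAR);im=np.clip(im*gain,0,255).astype('uint8');im=cv2.cvtColor(im,cv2.COLOR_GRAY2BGR)
        if lab=='base': marks=[-L/2,L/2]; im[[6,74]]=(0,0,255)
        elif lab=='fin': marks=[f for i,f in enumerate(fins) if i not in(0,len(fins)//2-1,len(fins)//2,len(fins)-1)]
        else: marks=[fins[i] for i in (0,len(fins)//2-1,len(fins)//2,len(fins)-1)]
        for f in marks:
            for d in ((0,) if lab=='base' else(-.0025,.0025)): x=int(round((f+d+.11)/.000275)); im[:,x]=(0,0,255)
        rows.append(im)
  cv2.imwrite(f"pics/{nm}1.png",np.vstack(rows))
```

```text
(no output)
```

View pics/rt1.png

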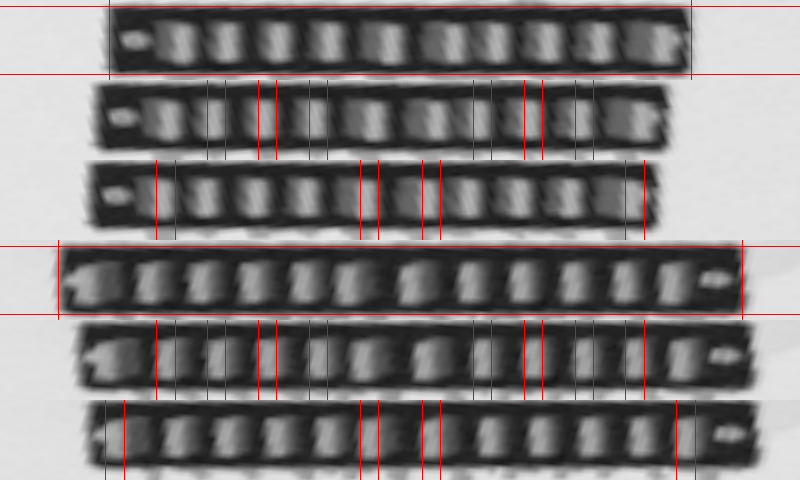

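View pics/rs1.png

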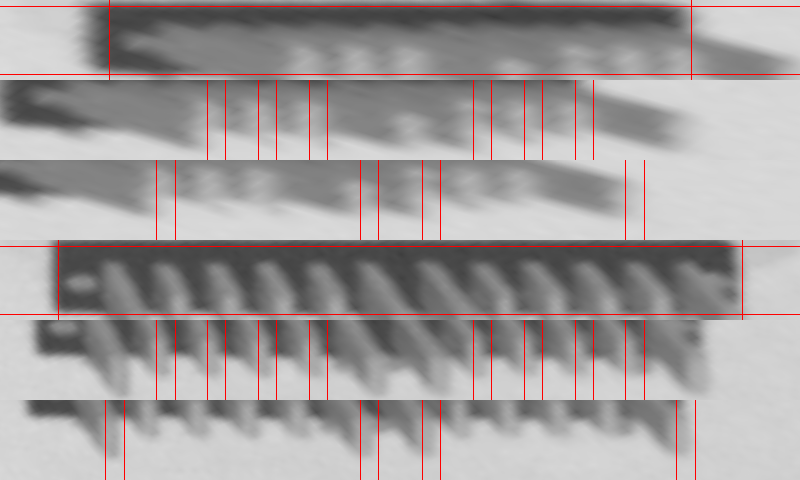

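```bash
cat > act.py <<'E'
from h import *
from plant import robot
R={"s":((.5243,.2662),80.27,.0365),"l":((.525,-.2384),96.73,.0435)}
BL={"A":((.4388,-.0592),4.3,"s"),"B":((.5402,.0402),93.3,"s"),"C":((.5424,-.0391),152.5,"l"),"D":((.6473,.0509),48.1,"l")}
ZG=.080; ZT=.175
def bay(r,i):
    c,a,p=R[r]; a=np.radians(a); return np.array(c)+(2*i-1)*p*np.array([np.cos(a),np.sin(a)]),R[r][1]
def choose(xy,z,yaw):
    q0=np.array(robot.observe()["q"]);best=None
    for y in(yaw,yaw+180,yaw-180,yaw+360):
        q=robot.ik([*xy,z],[180,0,y])
        if q is None or abs(q[5])>170: continue
        d=np.abs(np.array(q)-q0).max()
        if best is None or d<best[0]: best=(d,y,q)
    return best[1]
def st(m):
    o=robot.observe();print(m,round(o["time"],2),np.round(o["tool_pos"],4),"w",round(o["gripper_width"],4),"F",np.round(o["ft_force"],1),"yaw",round(o["tcp_rot"][2],1))
    return o
def pick(n,vel=.2):
    xy,yd,_=BL[n]; y=choose(xy,ZT,yd)
    robot.move_pose([*xy,ZT],[180,0,y]); st("over")
    robot.line_to([*xy,ZG+.0],vel=vel); st("down")
    robot.set_gripper(.0); st("grip")
    robot.line_to([*xy,ZT],vel=vel+.05); st("up")
def over(n,i,z=ZT):
    xy,yd=bay(BL[n][2],i); y=choose(xy,z,yd)
    robot.move_pose([*xy,z],[180,0,y]); st("rail over")
    return xy
E
python3 - <<'E'
from act import *
for n in BL: print(n,choose(BL[n][0],ZT,BL[n][1]))
for r in "sl": print([(bay(r,i)[0].round(4),choose(bay(r,i)[0],ZT,bay(r,i)[1])) for i in(0,1)])
robot.set_gripper(.045); st("g")
pick("A")
xy=over("A",0,.14)
for n in("scene","top"): cv2.imwrite(f"pics/{n}1.png",robot.grab_frame(n))
E
```

```text
A 4.3
B 93.3
C 152.5
D 48.1
[(array([0.5181, 0.2302]), 80.27), (array([0.5305, 0.3022]), 80.27)]
[(array([ 0.5301, -0.2816]), 96.73), (array([ 0.5199, -0.1952]), 96.73)]
g 0.57 [0.1553 0.5796 0.3039] w 0.0447 F [ 0.5  0.5 -0.1] yaw 165.0
over 3.09 [ 0.439  -0.0587  0.1752] w 0.0451 F [0.7 0.  0.3] yaw 4.4
down 3.72 [ 0.4391 -0.0591  0.0808] w 0.0448 F [-0.  -0.9  1.1] yaw 4.3
grip 4.03 [ 0.44   -0.0597  0.0819] w 0.0228 F [-0.6  0.6  7.7] yaw 4.3
up 4.57 [ 0.4392 -0.0594  0.1759] w 0.023 F [ 0.9  0.3 -2.3] yaw 4.3
rail over 5.72 [0.518  0.2293 0.1397] w 0.0227 F [ 0.5 -0.3 -1.2] yaw 80.1
```

Run:
```python
import cv2,numpy as np
t=cv2.imread("pics/top1.png");s=cv2.imread("pics/scene1.png")
g=lambda im:np.clip(255*(im/255.)**.6,0,255).astype('uint8')
a=cv2.resize(g(s[120:280,150:310]),(480,480),interpolation=0);b=cv2.resize(g(t[210:320,130:230]),(320,352),interpolation=0)
o=np.zeros((480,800,3),'uint8');o[:,:480]=a;o[:352,480:]=b;cv2.imwrite("pics/c1.png",o)
```

```text
(no output)
```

View pics/c1.png

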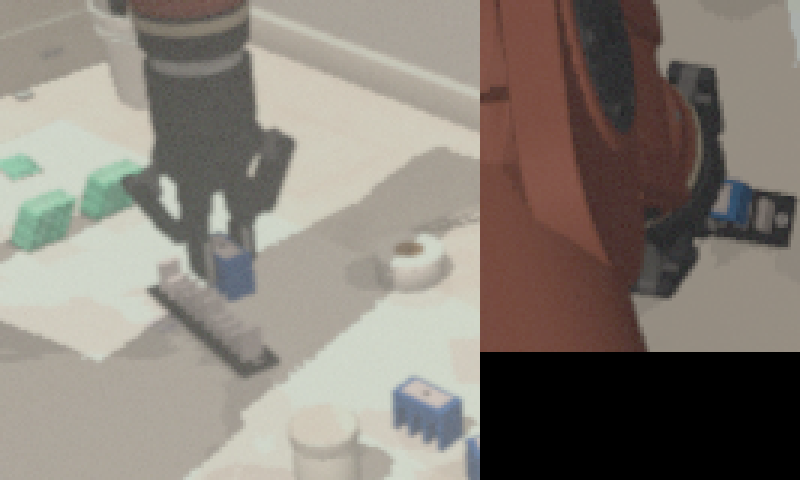

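```bash
cat >> act.py <<'E'
def seat(xy,zs=.0868,guard=20,vel=.06):
    robot.line_to([*xy,.118],vel=.12); st("118")
    h=robot.line_to([*xy,zs],vel=vel,guard=guard); o=st(f"hit={h}")
    return h,o["tool_pos"][2]
E
python3 - <<'E'
from act import *
xy,_=bay("s",0); print(seat(xy))
cv2.imwrite("pics/scene2.png",robot.grab_frame("scene"))
im=cv2.imread("pics/scene2.png")[170:270,170:270];cv2.imwrite("pics/c2.png",cv2.resize(im,(500,500),interpolation=0))
E
```

```text
118 6.16 [0.5176 0.2295 0.1174] w 0.0234 F [ 0.8 -0.2 -0.7] yaw 80.2
hit=True 6.67 [0.5179 0.2302 0.0876] w 0.0231 F [-0.6 -0.5  5.2] yaw 80.3
(True, np.float64(0.087596755961418))
```

View pics/c2.png

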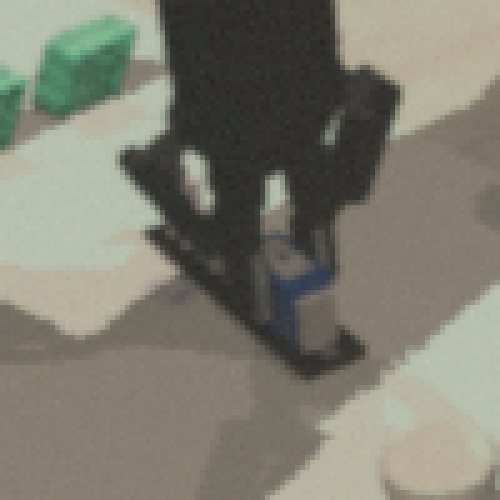

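```bash
cat >> act.py <<'E'
def release(xy):
    robot.set_gripper(.045); robot.line_to([*xy,ZT],vel=.25); st("released")
E
python3 - <<'E'
from act import *
release(bay("s",0)[0])
pick("B"); xy=over("B",1,.14); robot.pause(.2)
h,z=seat(xy)
if z<.0895: release(xy)
cv2.imwrite("pics/scene3.png",robot.grab_frame("scene"))
im=cv2.imread("pics/scene3.png")[140:340,150:420];cv2.imwrite("pics/c3.png",cv2.resize(im,None,fx=2.9,fy=2.9,interpolation=0))
E
```

```text
released 7.56 [0.5186 0.2303 0.176 ] w 0.045 F [-0.3 -0.  -1.2] yaw 80.3
over 8.35 [0.5397 0.0408 0.1741] w 0.0445 F [-0.   0.1 -0.2] yaw 93.2
down 8.97 [0.5405 0.0409 0.0808] w 0.0449 F [-0.2  0.1  0.1] yaw 93.4
grip 9.29 [0.5415 0.0402 0.0821] w 0.0233 F [-0.5  0.7  6.6] yaw 93.3
up 9.82 [0.5406 0.0401 0.176 ] w 0.0227 F [-0.5 -0.6 -1.7] yaw 93.3
rail over 10.86 [0.5305 0.3012 0.1395] w 0.0228 F [ 0.4 -0.5 -0.5] yaw 80.3
118 11.39 [0.53   0.3017 0.1172] w 0.0227 F [-0.   0.9 -0.8] yaw 80.2
hit=True 11.9 [0.5301 0.3021 0.0877] w 0.0231 F [-1.5 -0.4  6.8] yaw 80.3
released 12.74 [0.5309 0.3023 0.176 ] w 0.0448 F [ 0.5  0.5 -0.2] yaw 80.3
```

View pics/c3.png

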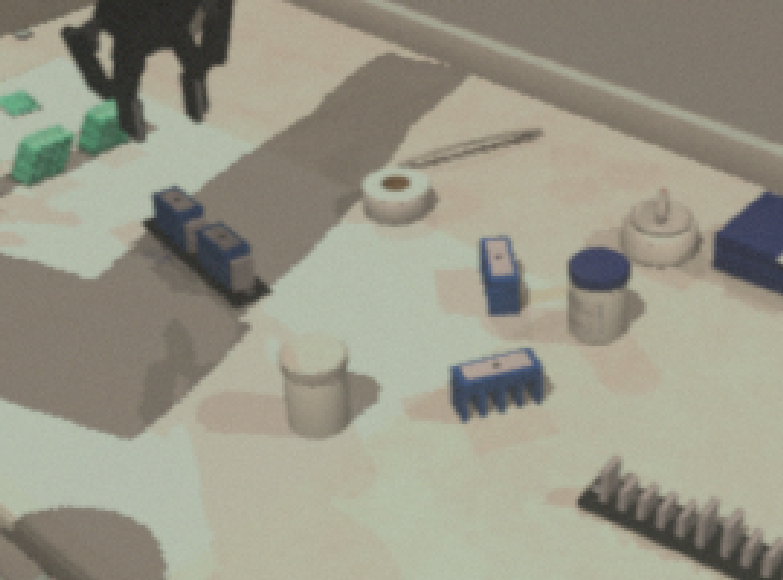

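Both short blocks are down and level in the short rail (pixels ≈(225,225) and (212,212) in scene); the jars and the roll have not moved. Next, the long ones.

Run:
```python
from act import *
for n,i in(("D",0),("C",1)):
    pick(n)
    if robot.observe()["gripper_width"]<.02: print("no grasp");break
    xy=over(n,i,.14); robot.pause(.2)
    h,z=seat(xy)
    if z<.0895: release(xy)
    else: break
cv2.imwrite("pics/scene4.png",robot.grab_frame("scene"))
im=cv2.imread("pics/scene4.png")[180:380,190:460];cv2.imwrite("pics/c4.png",cv2.resize(im,None,fx=2.9,fy=2.9,interpolation=0))
```

```text
over 13.87 [0.6468 0.0521 0.1746] w 0.0453 F [-1.1  0.4  0.2] yaw 48.2
down 14.49 [0.6476 0.0517 0.081 ] w 0.0451 F [-1.  -0.2  0.4] yaw 48.2
grip 14.81 [0.6487 0.0509 0.0824] w 0.023 F [0.2 1.3 7.1] yaw 48.1
up 15.34 [0.6477 0.0508 0.176 ] w 0.0227 F [-0.2  0.3 -1.8] yaw 48.1
rail over 16.68 [ 0.5302 -0.2808  0.1394] w 0.023 F [ 0.1  0.5 -0.6] yaw 96.7
118 17.21 [ 0.5297 -0.2809  0.1172] w 0.0224 F [-0.4 -0.2 -0.6] yaw 96.7
hit=True 17.71 [ 0.5299 -0.2815  0.088 ] w 0.0232 F [-0.9  0.8  5.2] yaw 96.7
released 18.55 [ 0.5305 -0.2819  0.176 ] w 0.0452 F [ 0.1  0.8 -0.8] yaw 96.7
over 19.51 [ 0.5423 -0.0398  0.1744] w 0.0449 F [-0.3  0.8  0.8] yaw 152.4
down 20.13 [ 0.5428 -0.0399  0.0808] w 0.0448 F [-0.5  0.1  1.3] yaw 152.4
grip 20.45 [ 0.5438 -0.0396  0.0821] w 0.0229 F [-1.4  0.2  6.1] yaw 152.5
up 20.98 [ 0.5428 -0.0392  0.1759] w 0.0227 F [-0.4 -0.  -1.4] yaw 152.5
rail over 21.68 [ 0.5192 -0.1947  0.1387] w 0.0229 F [-0.3  0.8 -2. ] yaw 96.8
118 22.22 [ 0.5195 -0.1945  0.1174] w 0.0228 F [ 0.6  0.9 -0.6] yaw 96.8
hit=True 22.73 [ 0.5197 -0.1952  0.0877] w 0.023 F [-1.  -0.5  5.1] yaw 96.7
released 23.57 [ 0.5203 -0.1955  0.1758] w 0.0454 F [ 0.6 -0.   0.2] yaw 96.7
```

View pics/c4.png

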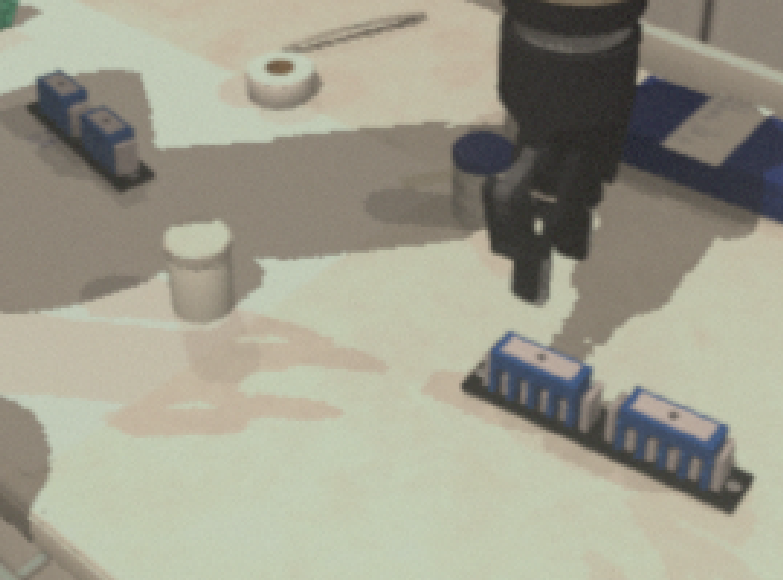

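Run:
```python
import h
from act import *
robot.goto_joints([0,5.964,5.575,89.605,0,15]) if False else robot.move_pose([.45,.03,.32],[180,0,90]); st("away")
T=Cam(robot.get_calibration("top"))
im=robot.grab_frame("top"); cv2.imwrite("pics/top5.png",im);cv2.imwrite("pics/scene5.png",robot.grab_frame("scene"))
for r,roi in(("s",(135,235,245,300)),("l",(380,235,500,300))):
    for c,b,a in plates(im,roi):
        W=T.plane(c,.04)[0][:2];B=T.plane(cv2.boxPoints(b),.04)[:,:2];e=max((B[1]-B[0],B[2]-B[1]),key=np.linalg.norm)
        i=min((0,1),key=lambda i:np.linalg.norm(bay(r,i)[0]-W));a=np.radians(R[r][1]);yd=np.array([np.cos(a),np.sin(a)]);xd=np.array([yd[1],-yd[0]])
        d=W-bay(r,i)[0];print(r,i,"dx %.1f dy %.1f mm"%(d@xd*1e3,d@yd*1e3),"ang",(np.degrees(np.arctan2(e[1],e[0]))-R[r][1]+90)%180-90)
```

```text
away 24.69 [0.4502 0.0294 0.3188] w 0.0451 F [ 0.6 -0.5  0.3] yaw 90.0
s 1 dx -0.5 dy -0.0 mm ang -0.4807574224359996
l 1 dx -0.1 dy 1.7 mm ang -0.30941176602070186
l 0 dx -0.2 dy -1.6 mm ang 0.16077416331694394
```

View pics/top5.png

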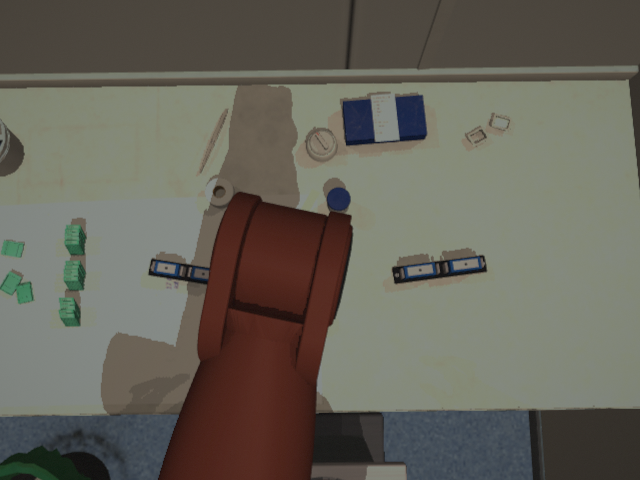

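Run:
```python
from act import *
robot.move_pose([.42,-.1,.32],[180,0,80]); st("away")
T=Cam(robot.get_calibration("top")); S=Cam(robot.get_calibration("scene"))
im=robot.grab_frame("top"); cv2.imwrite("pics/top6.png",im);cv2.imwrite("pics/scene6.png",robot.grab_frame("scene"))
for r,roi in(("s",(135,235,245,300)),):
    for c,b,a in plates(im,roi):
        W=T.plane(c,.04)[0][:2]
        i=min((0,1),key=lambda i:np.linalg.norm(bay(r,i)[0]-W));a=np.radians(R[r][1]);yd=np.array([np.cos(a),np.sin(a)]);xd=np.array([yd[1],-yd[0]])
        d=W-bay(r,i)[0];print(r,i,c,"dx %.1f dy %.1f mm"%(d@xd*1e3,d@yd*1e3))
s=cv2.imread("pics/scene6.png")
cv2.imwrite("pics/c6.png",cv2.resize(s[195:260,180:310],None,fx=6,fy=6,interpolation=0))
g=np.hstack([cv2.resize(im[240:300,140:240],None,fx=7,fy=7,interpolation=0)]);cv2.imwrite("pics/c7.png",np.clip(g*1.8,0,255).astype('uint8'))
```

```text
away 25.38 [ 0.4198 -0.1009  0.3195] w 0.0451 F [-0.   0.9 -0.6] yaw 79.9
s 0 [202.95273632 273.48756219] dx -0.2 dy -1.0 mm
s 1 [165.76333333 267.77583333] dx -0.5 dy -0.0 mm
```

View pics/c6.png

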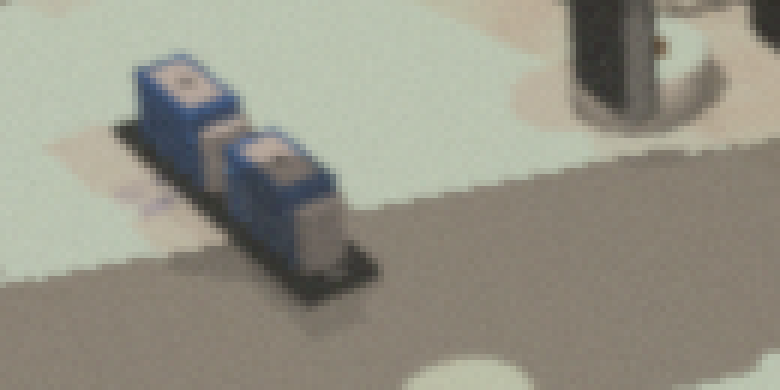

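View pics/c7.png

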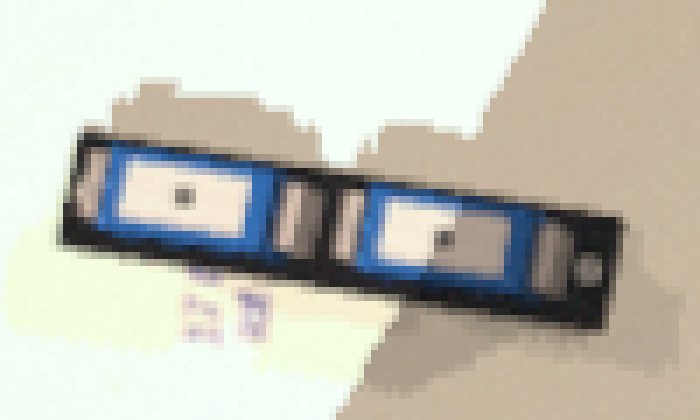

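View pics/scene6.png

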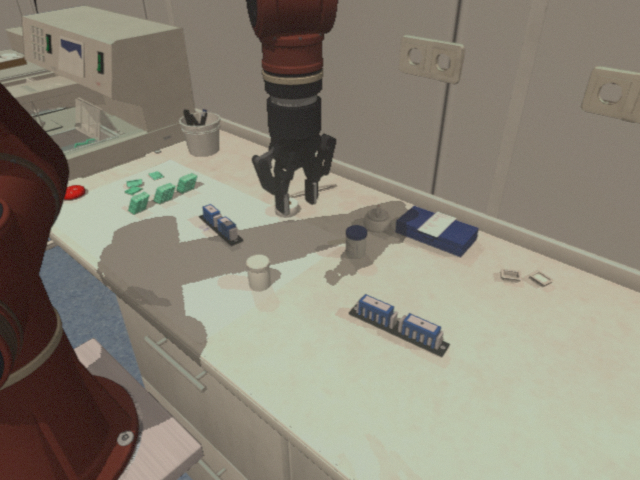

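All four blocks are down between their cheeks with the arm clear. The jars stand at (258,272) and (356,241) and the roll at (287,206), as at the start.

Run:
```python
from act import *
robot.pause(.3); st("end"); robot.job_done()
```

```text
end 25.78 [ 0.4202 -0.0995  0.32  ] w 0.0449 F [ 0.2 -0.1  0.8] yaw 80.1
the job is handed in; nothing more can be done
```

All four blocks are in their bays, released, and the job was handed in at about 26 s of the 72 s allowed. The two short blocks are on the short rail and the two long ones on the long rail.

**Position:** the last top-view check put every block within 0.5 mm across the rail. Along the rail, the short blocks were 1.0 and 0.0 mm off and the long ones 1.6 and 1.7 mm off, against a limit of 4 mm. Three blocks were turned less than 0.5°. I did not measure the turn of the short block in the -y bay; it looks in line in the picture.

**Height:** I did not measure seated height from two views. Each block touched down with the tool 5.5–5.9 mm higher than when it was gripped on the bench, which matches the rail's 6 mm base. The pictures show them level, with fins interlaced.

**Jars and roll:** they look unmoved in the scene pictures. I judged this by eye and did not measure it.

**One disagreement:** my first measurement of the rails was about 2 mm out because of a flaw in my image filter. The overlay on the picture showed it, and I corrected it before moving the arm.

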